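# Set a sprung clamp to its loading position

### The arm

A 6-joint arm with a two-finger parallel gripper is mounted at the origin on a cart in front of the work surface, level with it; the furniture and walls round the work are solid. World frame = base frame: x ahead of the robot, y to its left, z up, the work surface at z = 0. Lengths are in m, angles in rad, forces in N, time in s.
With the tool pointing down it reaches from about 0.425 to 1.125 m from the base axis. Payload 14.9 kg.
Tool frame: the origin (TCP) lies on the mounting face of the last link; the fingertips stand 191 mm ahead of it and the grasp point (between the pads) lies 172 mm ahead of it (grip_point_offset is the distance from the TCP to the grasp point, in m); x points along the fingers, y is the direction in which the jaws open and shut, and the axes are right-handed (so a half turn about x gives the same grasp; the last joint's range is limited). The gripper opens to 91 mm and grips with 3 to 60 N. Pads are 32 mm wide; open, the fingers measure 118 mm over their backs; the gripper's body (76 mm by 178 mm) begins 60 mm behind the grasp point.
Start: joints at [-1.288, 0.379, 1.734, -0, 1.028, -0.033], TCP at [0.217, -0.665, 0.405] pointing down, gripper open.
Joint ranges: [-2.77, 2.77], [-0.74, 2.19], [0, 2.66], [-1.06, 4.2], [0.31, 2.87], [-3.08, 3.08]. Speed limits (rad/s): [1.89, 1.89, 2.39, 3.14, 3.14, 3.14].

### API

Orientations are given as [roll, pitch, yaw] about the fixed x, y, z axes, in that order (R = Rz(yaw) Ry(pitch) Rx(roll)).
In Python, from station import sense, snapshot, calibration, sign_off, grip_point_offset gives the robot as it stands. The module is installed in compiled form; this text tells all that it offers.
- The arm moves only by the tool arm_command, never from a script. Its argument "commands" is a list of rows, each a list of 4 numbers: the shift along the world's x, y, z each as a share of 750 mm, from -1 to 1, then the turn about the world's z as a share of 6 degrees, from -1 to 1. In form: [[dx, dy, dz, roll], ...]. A call has 1 to 10 rows; each row shifts and turns the pose as measured when the row begins; what a row does not reach is not made up. A row lasts 1/12 s, in which the tool goes at most 41.7 mm and 7.16 degrees, less where a joint would pass 70% of its speed; a pose out of reach is approached as far as the arm can. A call with a number of a shift or a turn outside -1 to 1 is refused whole. A call with a gripper value outside its range is refused whole. "jaw" is the opening, from 0 (shut) to 1 (fully open), set as the call begins (left out, the last holds). The fingers move at their own pace and stop on an object; the grip force is fixed at half the most. Time passes only in rows, so rows that do not move let the fingers close. It gives the time, the measured TCP pose, the force and the opening at its end, in the units of the state.
- sense(): the state, without advancing time (a new reading comes with each control period).
- snapshot(name): name is "scene" or "top"; returns (picture, depth): 400x640x3 uint8, red, green, blue; 400x640 float32, m along the optical axis (not along the pixel's ray), 0 where there is no reading.
- calibration(name): a dict with "fx", "fy", "cx", "cy" (pixels), "k1" (the pictures are not rectified: a ray, as slopes to the right and down, at radius r is drawn at 1 + k1 r^2 times it, then the intrinsics apply), "rvec" (rotation vector, rad) and "tvec" (3), from world to camera coordinates, as OpenCV has them. Camera axes: x right, y down, z forward; pixel columns grow to the right and rows downward; lengths in m; the calibration is good to about 2 mm. A picture is of the moment at which its call begins. calibration takes no time and is no camera call.
- sign_off(): hands the job in, once; it reports no verdict.
The state is a dict: "clock": time; "joint_positions": joint angles; "joint_velocities": joint speeds; "joint_efforts": joint torques, N m; "tcp_pos": TCP position; "tool_rot": TCP orientation; "force": force on the tool from outside, world axes, zero at the start; "ft_torque": the same for the moment, N m; "gripper_width": finger opening in m.
Only numpy, scipy, OpenCV 4.12 (cv2) and the standard library are available. Lean on these libraries where they do the work, as an engineer would, in place of code of your own. Each camera call takes 0.05 s, during which the arm holds its last target. There are 200 camera calls.

### The job

Set the small sprung clamp open for loading, using only a fingertip. First tip the swing arm with the stop pin forward so that it drops down onto the slide; then push the slide by its upright front plate all the way to its end stop and let go, so that the spring brings it back onto the stop pin and it stays latched half open. Do not pick up or move the weight, matchbox and vial beside the clamp.

Things in the scene. Friction and masses are not known exactly. Their poses are not given: they have to be found in the camera images.
- clamp: fixed metal clamp, base plate 248 x 90 x 10 mm. Origin on the bench on its centre line; x = push direction of the slide (away from the robot), y left, z up. Base from x = -140 to +108 mm; rails beside the slide 25 mm high, from x = -123 mm; two cheeks 57 mm high at x = -60, y = +-28 mm carry the swing arm; fixed jaw at x = 35 to 46 mm, 57 mm high
- slide (a joint): sprung slide, upright push plate at its front end, moving jaw at the far end: 0 = home (jaws shut), grows along clamp +x to the end stop at 0.040 m. Spring 3 N at home, 9 N at the stop. With the swing arm down, its pin drops behind the slide's tooth once past about 0.022 m and on release holds it at about 0.022 m; otherwise it returns to 0
- push_plate (a point): centre of the front face (towards the robot, clamp -x) of the slide's push plate: steel, 8 mm thick, 40 mm wide along y, 26 to 62 mm above the bench. This point is 45 mm high, at clamp x = -155 mm at home, and moves with the slide. Keep fingertips 28 mm or more above the bench while pushing: base and rails lie below
- stop_arm (a joint): swing arm on a level hinge across the clamp (clamp x = -60 mm, 47 mm high): 0 = standing, leaning 0.34 rad back beyond upright towards the robot, kept there by its weight; grows as it tips forward (clamp +x). Past 0.34 (upright) it falls by itself. 2.25 = fully down; about 2.1 when it lies on the slide's tooth at home. Light hinge, arm 60 g
- stop_pin (a point): middle of the stop pin: steel cross pin 10 mm thick, 26 mm long along y, at the end of the swing arm (round brass bar 8 mm thick; pin 60 mm from the hinge). Arm standing back: pin about 104 mm high, 20 mm nearer the robot than the hinge; arm fully down: 27 mm high, 57 mm beyond the hinge
- weight: brass weight, 32 mm across, 30 mm high, standing loose beside the clamp; origin at the centre of its underside. To be left alone
- matchbox: matchbox lying flat, 36 x 52 x 15 mm, loose beside the clamp; origin at the centre of its underside. To be left alone
- vial: square glass oil vial with a grey cap, 30 x 34 x 64 mm, standing loose beside the clamp; origin at the centre of its underside. To be left alone

How it is judged:
On the way, in this order (a step that is already met when the one before it is completed fails the run):
1. the swing arm has been tipped over and lies down on the slide, the slide still near home (value of joint stop_arm above 1.9 rad and value of joint slide below 0.012 m), for 0.2 s.
2. the slide has been pushed to its end stop, the arm down (value of joint slide above 0.035 m and value of joint stop_arm above 1.9 rad), for 0.05 s.
At the end, for the whole second after the job is handed in: The slide rests, let go, on the stop pin at mid position (joint 0.0185 to 0.0255 m, still), the swing arm fully down behind the tooth (2.17 rad or more); weight, matchbox and vial stand within 20 mm of where they were and upright (value of joint slide between 0.0185 and 0.0255 m and velocity of joint slide between -0.005 and 0.005 m/s and value of joint stop_arm above 2.17 rad and distance of each of weight, matchbox, vial from where it was at the start of the episode below 0.02 m and angle between each of weight, vial's own z axis and vertical below 0.2 rad); the robot touches nothing.
It fails at once if a bystander is lifted (height (world z) of any of weight, matchbox, vial above 0.015 m).
It fails at once if a bystander is pushed away by more than 30 mm (distance of any of weight, matchbox, vial from where it was at the start of the episode above 0.03 m).
It also fails if it takes over 40 s, if anything falls off the work surface, if the arm or the gripper's body presses on something with over 40 N, if the wrist force passes 120 N, or if a joint passes its speed limit or range.

## Working session

There is one attempt and no reset: what is moved stays moved. The work goes in short steps, Python scripts to look and compute and a tool call to move; the robot and the scene stay as the last step left them, time stands still between calls to the robot, and variables do not carry over. Pictures are saved under pics/ and viewed, about 8 in all and at most 12, crops included, and the job is handed in when it is done.

Besides the shell and the picture viewer there is one more tool, called after "Request:" as name(argument=value, ...) on one line, values as JSON. arm_command: Moves the arm, as the interface text tells. Its arguments: {"type":"object","properties":{"commands":{"type":"array","items":{"type":"array","items":{"type":"number"}}},"jaw":{"type":"number"}},"required":["commands"]}

```bash
mkdir -p pics; cat > h.py <<'E'
import numpy as np, cv2
from station import *
def save(n,f,crop=None,s=1):
    im,d=snapshot(n); 
    np.savez(''+f+'.npz',im=im,d=d)
    o=im[:,:,::-1]
    if crop: o=o[crop[1]:crop[3],crop[0]:crop[2]]
    cv2.imwrite('pics/'+f+'.png',cv2.resize(o,None,fx=s,fy=s,interpolation=cv2.INTER_CUBIC)); return im,d
def cam(n):
    c=calibration(n); R=cv2.Rodrigues(np.array(c['rvec'],float))[0]; return c,R,np.array(c['tvec'],float).ravel()
def ray(n,u,v):
    c,R,t=cam(n); K=np.array([[c['fx'],0,c['cx']],[0,c['fy'],c['cy']],[0,0,1]])
    p=cv2.undistortPoints(np.array([[[u,v]]],float),K,np.array([c['k1'],0,0,0.]))[0,0]
    return -R.T@t, R.T@np.array([p[0],p[1],1])
def onz(n,u,v,z):
    o,d=ray(n,u,v); return o+d*(z-o[2])/d[2]
def atd(n,u,v,d):
    o,r=ray(n,u,v); return o+r*d
def cloud(n,d):
    c,R,t=cam(n); K=np.array([[c['fx'],0,c['cx']],[0,c['fy'],c['cy']],[0,0,1]])
    vv,uu=np.mgrid[:400,:640]; p=cv2.undistortPoints(np.stack([uu,vv],-1).reshape(-1,1,2).astype(float),K,np.array([c['k1'],0,0,0.])).reshape(400,640,2)
    P=np.dstack([p,np.ones((400,640))])*d[...,None]
    return (P-t)@R
E
python3 - <<'E'
from h import *
a,_=save('scene','s0'); b,_=save('top','t0')
for n in('scene','top'):
    c,R,t=cam(n); print(n,(-R.T@t).round(3),R[2].round(2),c['fx'],c['k1'])
s=sense(); print(s['tcp_pos'],s['tool_rot'],s['clock'],s['force'])
cv2.imwrite('pics/both.png',cv2.resize(np.vstack([a,b])[:,:,::-1],(480,600)))
E
```

```text
scene [0.238 0.873 0.625] [ 0.42 -0.66 -0.63] 488.98242958766247 -0.12605433674411706
top [0.485 0.302 0.938] [ 0.1  -0.   -0.99] 387.84762745566024 -0.025255072954250387
[ 0.21734514 -0.66523686  0.40417134] [-1.58808773  1.56988408  1.86925547] 0.1 [-0.60007488 -0.14447569 -0.06503798]
```

View pics/s0.png

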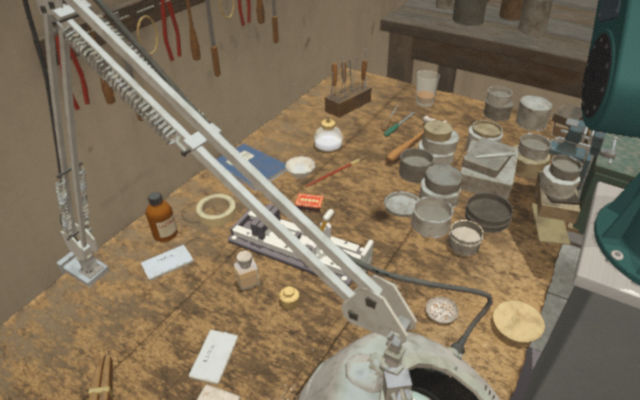

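View pics/t0.png

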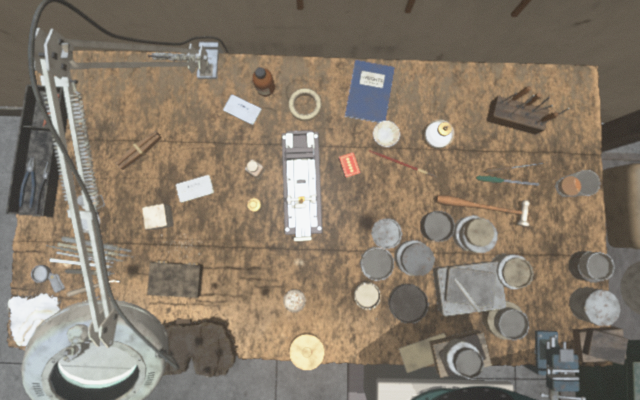

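The clamp is in the top view at pixels (284–322, 132–240), push plate near (303, 238), with the pin and arm near (301, 201). The matchbox is at (349, 164), the weight at (254, 205) and the vial at (255, 168).

```bash
python3 - <<'E'
from h import *
t=np.load('t0.npz'); P=cloud('top',t['d']); np.save('Pt.npy',P)
s=np.load('s0.npz'); Q=cloud('scene',s['d'])
# base/rails mask: clamp points z>4mm in window
w=P[125:250,275:330]; z=w[...,2]
m=(z>0.006); pts=w[m]
r=cv2.minAreaRect(pts[:,:2].astype(np.float32)); print('rect',r,len(pts))
for v in range(128,246,3): print(v,' '.join('%3d'%(1000*P[v,u,2]) for u in range(280,328,2)))
for n,u,v in[('box',349,164),('wt',254,205),('vial',255,168),('plate',303,238),('pin',301,201)]: print(n,P[v,u].round(3))
a=cv2.resize(t['im'][125:250,235:365,::-1],None,fx=3.2,fy=3.2,interpolation=2)
b=cv2.resize(s['im'][190:310,220:390,::-1],None,fx=3.2,fy=3.2,interpolation=2)[:400]
h=min(len(a),len(b)); cv2.imwrite('pics/c.png',cv2.resize(np.hstack([a[:h],b[:h]]),None,fx=.82,fy=.82))
E
```

```text
rect ((0.5991427302360535, 0.35001739859580994), (0.11690499633550644, 0.27377963066101074), 89.50984954833984) 3956
128   0   4   0   1   0  -1   0  -2  -1   1   2   0   4   1   0   0   0   0   2   2   0   0   1   1
131   0   1  -1   0  29  22  23  24  24  25  28  26  22  23  27  26  25   2   0   1   3  -1   2   1
134   0  12  12  25  25  25  24  21  23  23  20  21  16  16  26  23  25  12   9   0   1   3   1   2
137   0  11  15  26  27  26   8  10   8  10  11  11  11  10  23  25  27  13  14   2   2   0   0  -1
140   6  10  10  26  27  25   7  10  12  12  12 937   9  12  24  25  24  11   9  -1   0   2  -2   1
143   2   8  12  24  26  25  11  12   8   8   8  11  12  14  24  23  21   9   9   9   3  -1   2   2
146   0  13  11 937  28  26  25  12  11  12   9   9  11   9  26  26  23  13  12   7   3   0   3   1
149   0   9  11  56  59  57  60  59  57  54  58  57  57  56  60  59  57   9  11   9   1  -1   2  -3
152   0  11  10  56  55  59  57  53  57  54  56  56  54  53  53  53  49  10  12   9   0   1  -1  -1
155   2  10  10  55  58  59  57  54  59  57  55  59  61  58  57  57  61  10   8  12
[... 2438 characters left out ...]
14  11   9  13  19  18  22  34  23  19  23   7  11  11  11  12  13   2   0   0
233   0   0   9  12  11  10  11  11  20  21  20  33  21  20  22  12   9  10  10   7   5  -2   2   0
236   4   1   1   3   0   0   3   2  19  22  20  34  20  16  22  21   0   1   0   2   1   0   1  -1
239   1   0   0   0   3   0   5  64  62  64  61  65  61  64  61  61   0   1   1   0   1  -1  -1   3
242   0   1   1   0   1   0  -1   2   1   2   0   2   0   2   1   3   1   4   0  -1   1  -1   1   1
245   3   0   4   0   0   0   0   5   4   1  -1   0   0   1   1   0   2   1   4   0   2   2   6   0
box [0.657 0.238 0.016]
wt [0.551 0.46  0.031]
vial [0.633 0.455 0.064]
plate [0.477 0.341 0.063]
pin [0.559 0.347 0.083]
```

View pics/c.png

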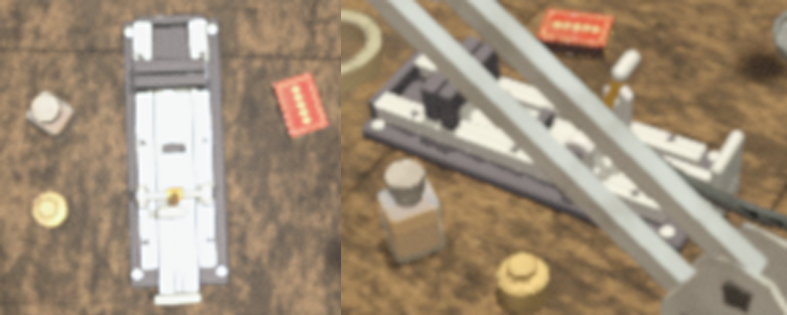

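The zoom shows the arm standing back, with the pin at crop (173, 212). The push plate is at the near end, with the vial and weight to the left and the matchbox to the right. Nothing obstructs the approach side.

```bash
python3 - <<'E'
from h import *
from scipy.spatial.transform import Rotation as Ro
P=np.load('Pt.npy')
vv,uu=np.mgrid[:400,:640]
def sel(u0,u1,v0,v1,z0,z1):
    p=P[v0:v1,u0:u1].reshape(-1,3); return p[(p[:,2]>z0)&(p[:,2]<z1)]
pl=sel(285,318,236,243,.055,.07); pin=sel(285,318,203,210,.1,.12); fj=sel(280,326,147,160,.05,.065)
# base: edge midpoints per row
mid=[]
for v in list(range(137,147))+list(range(162,234)):
    r=P[v,276:330]; q=r[(r[:,2]>.006)&(r[:,2]<.035)]; mid.append([q[:,0].mean(),(q[:,1].max()+q[:,1].min())/2,np.ptp(q[:,1])])
mid=np.array(mid); k=np.polyfit(mid[:,0],mid[:,1],1); print('axis y=',k,'width',np.median(mid[:,2]),'std',(mid[:,1]-np.polyval(k,mid[:,0])).std(), 'yaw',np.arctan(k[0]))
for n,p in(('plate',pl),('pin',pin),('fj',fj)): print(n,p.mean(0).round(4),p.min(0).round(4),p.max(0).round(4))
# second view check of pin: scene depth
Q=cloud('scene',np.load('s0.npz')['d']); q=Q.reshape(-1,3); q=q[(abs(q[:,0]-.55)<.06)&(abs(q[:,1]-.345)<.03)&(q[:,2]>.1)&(q[:,2]<.12)]; print('pin scene',q.mean(0) if len(q) else 0,len(q))
q=Q.reshape(-1,3); q=q[(abs(q[:,0]-.48)<.02)&(abs(q[:,1]-.345)<.03)&(q[:,2]>.045)&(q[:,2]<.07)]; print('plate scene',q.mean(0).round(4),q.min(0).round(4),q.max(0).round(4))
s=sense(); R=Ro.from_euler('xyz',s['tool_rot']).as_matrix(); print(R.round(3))
p=P.reshape(-1,3); rr=np.hypot(p[:,0],p[:,1])
for y in np.arange(-.7,.7,.1): 
    k=(p[:,1]>y)&(p[:,1]<y+.1)&(rr>.4)&(rr<.85)&(p[:,2]<.8); print(round(y,1),p[k,2].max().round(3) if k.any() else None,end=' | ')
E
```

```text
axis y= [0.06719315 0.31143201] width 0.08727309968136795 std 0.0013151207857504503 yaw 0.06709229618028649
plate [0.4761 0.342  0.0623] [0.4724 0.323  0.0566] [0.4801 0.361  0.066 ]
pin [0.5467 0.348  0.1088] [0.5413 0.3367 0.101 ] [0.5528 0.3604 0.1121]
fj [0.6731 0.356  0.0573] [0.6594 0.3242 0.0504] [0.6871 0.3871 0.0618]
pin scene [0.54634177 0.35017191 0.10582656] 69
plate scene [0.4752 0.3462 0.056 ] [0.4712 0.3232 0.0453] [0.4814 0.363  0.0628]
[[-0.     0.311 -0.951]
 [ 0.001 -0.951 -0.311]
 [-1.    -0.001 -0.   ]]
-0.7 -0.231 | -0.6 -0.521 | -0.5 0.033 | -0.4 0.087 | -0.3 0.151 | -0.2 0.153 | -0.1 0.088 | -0.0 0.08 | 0.1 0.066 | 0.2 0.045 | 0.3 0.112 | 0.4 0.068 | 0.5 0.47 | 0.6 0.497 |
```

Request:
arm_command(commands=[[0, 0, 0.05, 0], [0.042, 0.032, 0.02, -0.8], [0.042, 0.032, 0, -0.8], [0.042, 0.032, 0, -0.8], [0.042, 0.032, 0, 0], [0.042, 0.032, 0, 0], [0.042, 0.032, 0, 0], [0.042, 0.032, 0, 0], [0.042, 0.032, 0, 0], [0.042, 0.032, 0, 0]], jaw=0)

```text
clock: 0.93
tcp_pos: [0.5049, -0.4416, 0.4561]
tool_rot: [-1.651, 1.566, 1.533]
force: [-0.1, -0.9, 0.2]
gripper_width: 0.0275
```

Request:
arm_command(commands=[[0.012, 0.052, 0, 0], [0.012, 0.052, 0, 0], [0.012, 0.052, 0, 0], [0.012, 0.052, 0, 0], [0.012, 0.052, 0, 0], [0.012, 0.052, 0, 0], [0.012, 0.052, 0, 0], [0.012, 0.052, 0, 0], [0.012, 0.052, 0, 0], [0, 0, 0, 0]])

```text
clock: 1.77
tcp_pos: [0.5904, -0.0716, 0.4536]
tool_rot: [-1.367, 1.564, 1.821]
force: [0.1, -0.0, -0.3]
gripper_width: 0.0006
```

Request:
arm_command(commands=[[-0.014, 0.052, 0, 0], [-0.014, 0.052, 0, 0], [-0.014, 0.052, 0, 0], [-0.014, 0.052, 0, 0], [-0.014, 0.052, 0, 0], [-0.014, 0.052, 0, 0], [-0.014, 0.052, 0, 0], [-0.014, 0.052, 0, 0], [-0.014, 0.052, 0, 0], [-0.014, 0.052, 0, 0]])

```text
clock: 2.6
tcp_pos: [0.4804, 0.3242, 0.4523]
tool_rot: [-1.114, 1.565, 2.07]
force: [0.1, -0.7, -0.6]
gripper_width: 0.0005
```

Request:
arm_command(commands=[[0, 0.03, -0.02, 0], [0, 0, -0.04, 0], [0, 0, -0.04, 0], [0, 0, 0, 0]])

```text
clock: 2.93
tcp_pos: [0.4773, 0.3549, 0.3763]
tool_rot: [-1.646, 1.563, 1.545]
force: [-0.2, -1.7, -1.7]
gripper_width: 0.0006
```

```bash
python3 - <<'E'
from h import *
from scipy.spatial.transform import Rotation as Ro
s=sense(); R=Ro.from_euler('xyz',s['tool_rot']).as_matrix(); print(s['tcp_pos'],R.round(3).tolist(), np.degrees(np.arctan2(R[1,1],R[0,1])))
a,_=save('scene','s1'); b,_=save('top','t1')
cv2.imwrite('pics/c1.png',np.hstack([cv2.resize(b[120:260,230:370,::-1],(400,400)),cv2.resize(a[130:330,200:400,::-1],(400,400))]))
E
```

```text
[0.47731004 0.35485716 0.3762992 ] [[0.0, 0.049, -0.999], [0.008, -0.999, -0.049], [-1.0, -0.008, -0.001]] -87.16746781604218
```

View pics/c1.png

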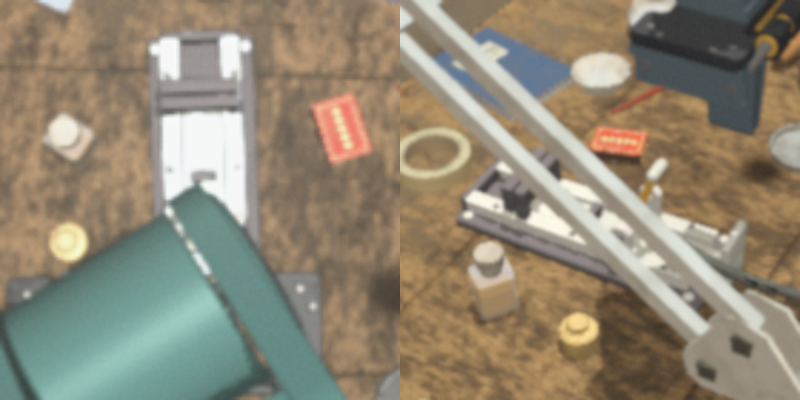

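The top view has the gripper above the front of the clamp. The scene view shows the fingers at (735, 110), in the air in front of the standing arm at (655, 175). Next I centre sideways and lower the tip to about 90 mm.

Request:
arm_command(commands=[[0, -0.014, -0.03, 0.15], [0, 0, -0.04, 0], [0, 0, -0.04, 0], [0, 0, -0.014, 0], [0, 0, 0, 0]])

```text
clock: 3.45
tcp_pos: [0.4832, 0.3439, 0.2965]
tool_rot: [-2.346, 1.547, 0.858]
force: [-0.5, -0.6, -0.7]
gripper_width: 0.0002
```

Request:
arm_command(commands=[[0, 0, -0.018, 0], [0, 0, 0, 0], [0.02, 0.001, 0, 0], [0.02, 0.001, 0, 0], [0.013, 0.001, 0, 0], [0, 0, 0, 0]])

```text
clock: 3.95
tcp_pos: [0.5271, 0.3472, 0.2907]
tool_rot: [-2.421, 1.538, 0.782]
force: [1.3, 0.2, -0.3]
gripper_width: -0.0
```

Request:
arm_command(commands=[[0, 0, -0.013, 0], [0, 0, -0.006, 0], [0.012, 0, 0, 0], [0.012, 0.001, 0, 0], [0.012, 0.001, 0, 0], [0.008, 0, 0, 0], [0, 0, 0, 0], [0, 0, 0, 0], [0, 0, 0, 0]])

```text
clock: 4.7
tcp_pos: [0.5629, 0.349, 0.2762]
tool_rot: [-2.424, 1.537, 0.779]
force: [-0.3, -0.4, 0.4]
gripper_width: 0.0005
```

```bash
python3 - <<'E'
from h import *
a,_=save('scene','s2')
cv2.imwrite('pics/c2.png',cv2.resize(a[160:300,210:400,::-1],None,fx=3,fy=3,interpolation=2))
E
```

```text
(no output)
```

View pics/c2.png

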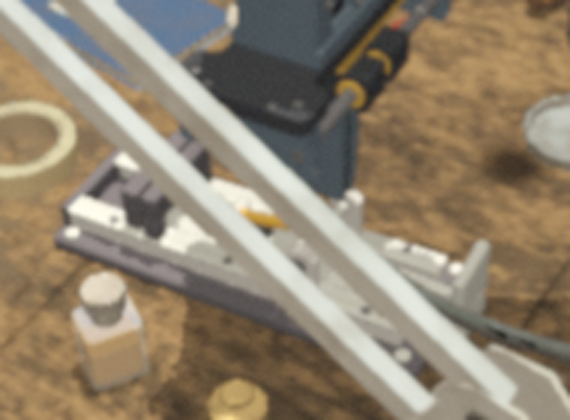

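The picture shows the brass bar at (262, 217) lying forward on the slide, with the push plate still home at (475, 275). I back off above the plate.

Request:
arm_command(commands=[[-0.02, 0, 0.03, 0], [-0.04, -0.004, 0, 0], [-0.04, -0.004, 0, 0], [-0.04, -0.004, 0, 0], [-0.04, -0.004, 0, 0], [0, 0, 0, 0]])

```text
clock: 5.25
tcp_pos: [0.422, 0.3353, 0.2991]
tool_rot: [-2.423, 1.537, 0.779]
force: [-0.1, -0.3, -0.2]
gripper_width: 0.0002
```

```bash
python3 - <<'E'
from h import *
from scipy.spatial.transform import Rotation as Ro
s=sense(); R=Ro.from_euler('xyz',s['tool_rot']).as_matrix(); print(s['tcp_pos'],'tip',s['tcp_pos']+.191*R[:,0])
E
```

```text
[0.42204817 0.33532792 0.29910552] tip [0.42658344 0.33980388 0.10821184]
```

Request:
arm_command(commands=[[0, 0, -0.03, 0], [0, 0, -0.03, 0], [0, 0, -0.03, 0], [0, 0, 0, 0], [0, 0, 0, 0]])

```text
clock: 5.67
tcp_pos: [0.4197, 0.3357, 0.2323]
tool_rot: [-2.44, 1.533, 0.765]
force: [0.1, 0.8, 0.8]
gripper_width: 0.0003
```

Request:
arm_command(commands=[[0.016, 0.001, 0, 0], [0.016, 0.001, 0, 0], [0.016, 0.001, 0, 0], [0.016, 0.001, 0, 0], [0.01, 0.001, 0, 0]])

```text
clock: 6.08
tcp_pos: [0.4793, 0.3395, 0.2353]
tool_rot: [-2.389, 1.537, 0.816]
force: [-9.2, 1.8, -5.7]
gripper_width: 0.0004
```

Request:
arm_command(commands=[[0.01, 0.001, 0, 0], [0.008, 0.0005, 0, 0]])

```text
clock: 6.25
tcp_pos: [0.4938, 0.3403, 0.2351]
tool_rot: [-2.228, 1.543, 0.975]
force: [-65.0, 14.9, 24.4]
gripper_width: 0.0002
```

Request:
arm_command(commands=[[0.008, 0.0005, 0, 0], [0.006, 0, 0, 0]])

```text
clock: 6.42
tcp_pos: [0.4987, 0.3408, 0.2345]
tool_rot: [-0.907, 1.55, 2.292]
force: [-47.7, 13.2, 34.0]
gripper_width: 0.0004
```

The force jumped to about 65 N, so the slide is on its end stop. Now I release.

Request:
arm_command(commands=[[-0.008, 0, 0, 0], [-0.01, -0.001, 0, 0], [-0.02, -0.001, 0, 0], [-0.03, -0.002, 0, 0], [-0.03, -0.002, 0, 0], [-0.01, 0, 0, 0], [0, 0, 0.03, 0], [0, 0, 0.05, 0], [0, 0, 0.05, 0], [0, 0, 0, 0]])

```text
clock: 7.25
tcp_pos: [0.4202, 0.3366, 0.3405]
tool_rot: [-0.912, 1.548, 2.284]
force: [1.3, 1.0, 1.6]
gripper_width: 0.0005
```

```bash
python3 - <<'E'
from h import *
s=sense(); print(s['tcp_pos'],s['force'])
a,d=save('scene','s3'); b,_=save('top','t3')
cv2.imwrite('pics/c3.png',np.hstack([cv2.resize(b[120:260,230:370,::-1],(400,400)),cv2.resize(a[180:300,220:390,::-1],(400,400))]))
# plate from scene depth: points above rails near plate
for f in('s0','s3'):
    q=cloud('scene',np.load(f+'.npz')['d']).reshape(-1,3)
    p=q[(q[:,0]>.44)&(q[:,0]<.535)&(abs(q[:,1]-.345)<.025)&(q[:,2]>.045)&(q[:,2]<.068)]; print(f,len(p),np.percentile(p,[5,50,95],axis=0).round(4).tolist())
    for n,c in(('weight',(.551,.46)),('box',(.657,.238)),('vial',(.633,.455))):
        k=q[(np.hypot(q[:,0]-c[0],q[:,1]-c[1])<.04)&(q[:,2]>.01)&(q[:,2]<.075)]; print(n,np.median(k,0).round(4))
E
```

```text
[0.4201918  0.33661212 0.34046878] [1.34397137 1.01426182 1.59351293]
s0 149 [[0.4721, 0.3266, 0.0466], [0.4746, 0.346, 0.0579], [0.4797, 0.3619, 0.0611]]
weight [0.5501 0.4683 0.0185]
box [0.6556 0.2395 0.0138]
vial [0.6323 0.4705 0.0394]
s3 134 [[0.4939, 0.3279, 0.0482], [0.4965, 0.3466, 0.0583], [0.5016, 0.3632, 0.0614]]
weight [0.5499 0.4682 0.0189]
box [0.6553 0.2391 0.0137]
vial [0.6322 0.4703 0.0393]
```

View pics/c3.png

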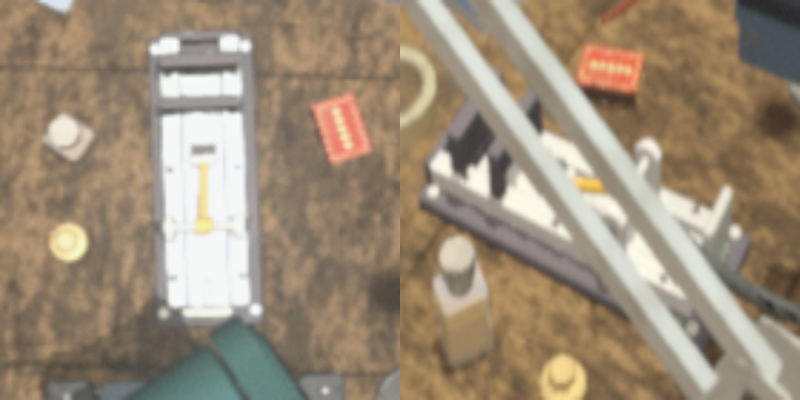

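The plate now sits 22 mm forward, which is the latched position. The brass arm lies down with its pin at the tooth at (203, 150), the bystanders have not moved, and the gripper is clear.

```bash
python3 -c "
from station import *
print(sign_off())"
```

```text
the job is handed in; nothing more can be done
None
```

The clamp is set half open and the job is handed in; `sign_off` gives no verdict, so these are my own checks.

With the gripper shut, I tipped the swing arm past upright with the fingertips and it fell forward onto the slide. I then pushed the plate to the end stop, where the force read about 65 N. That is under the 120 N wrist limit. I then backed off and raised the gripper clear.

- **Slide:** depth points put the push plate 22 mm forward of home, which matches the latched position of about 0.022 m.
- **Swing arm:** the last pictures show it lying down with its pin at the tooth. I did not measure its angle.
- **Weight, matchbox and vial:** they measure within 1 mm of where they started.
- **Gripper:** it is raised in front of the clamp, with only a small leftover force reading of about 2 N.

No check failed or disagreed. The clock stood at about 7.4 s of the 40 s allowed.

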